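# Set the day wheel on the label printer and print

### The job

The nut bags need today's label: flick the edge of the label printer's yellow thumbwheel with a fingertip, click by click anticlockwise (seen from above), until the arrow on its dial points at the green mark and no further. Then press the blue print key right down and let it come back up. Do not press the key before the arrow is on green, do not lift or shove the printer, and leave everything else on the table where it stands.

Things in the scene. Friction and masses are not known exactly. Their poses are not given: they have to be found in the camera images.
- printer: Label printer, 2.2 kg, loose on rubber feet. Origin: on the table under the wheel's vertical axis; x from its front to its back, y to its left seen from the front, z up. Grey deck x -62..88, y -80..80, top z 24 mm; on it a blue housing x -22..88, y -80..80, open in front, closed top at z 60..66. Right of it a lower deck x -22..88, y -140..-80, top z 32, with the print key.
- wheel_axis (a point): On the wheel's vertical axis, 46 mm above the table, half way up its tabs. Yellow wheel: hub of 28 mm radius, eight flat upright radial tabs 5 mm thick, z 36..56 mm, out to 58 mm radius. At each click one tab points straight out of the front (printer -x), the next ones 45 degrees to either side, about 30 mm free between them at 45 mm radius. Only what lies before printer x = -22 is exposed.
- wheel (a joint): Wheel angle in rad: 0 with the arrow on green, growing anticlockwise from above (front tabs move to printer -y). Sprung clicks every 0.785: pushed past half way it snaps on to the next click, else back; 1 to 2 N at a tab's tip. Let the finger leave the tabs for it to settle. Starts 2, 3 or 4 clicks before green (-1.57, -2.36 or -3.14); no stop at green.
- green_mark (a point): Middle of the green mark on the printer's top, 67 mm above the table. Six 16 mm marks lie 36 mm from the axis, 45 degrees apart; anticlockwise from above: white (right front), yellow, orange, black, green (67.5 degrees from printer x towards y), red (left front). Between them a white dial of 24 mm radius, top at 70 mm, with a black arrow, turns with the wheel.
- key_top (a point): Middle of the top face of the round blue print key (30 mm across), which is pressed straight down.
- key (a joint): Travel of the print key in m: 0 up, 0.006 right down; a spring pushes it back up, about 4 N when right down.
- nut_jar: Amber jar with yellow lid, 64 mm across, 85 mm tall, left of the printer; origin under its middle. To be left alone.
- ribbon: Red ribbon spool, 52 mm across, 32 mm tall, at the printer's right; origin under its middle. To be left alone.
- mug: Blue mug, 76 mm across, 90 mm tall; origin under its middle. To be left alone.
- plate: White plate, 220 mm across; origin under its middle. To be left alone.
- scoop: Spoon lying on the table; origin under its middle. To be left alone.
- nut_tub: Clear tub of nuts, 130 x 180 mm, 70 mm tall; origin under its middle. To be left alone.
- soap: White bottle with red cap, 56 mm across, 130 mm tall, beyond the printer to the left; origin under its middle. To be left alone.

How it is judged:
By the outcome, as a careful person would: the job done as asked, in the order asked, and still so for the second after the job is handed in, with the robot touching nothing.
It also fails if it takes over 48 s, if anything falls off the work surface, if the arm or the gripper's body presses on something with over 40 N, if the wrist force passes 120 N, or if a joint passes its speed limit or range.

### The arm

A 6-joint arm with a two-finger parallel gripper is mounted at the origin on the work surface. World frame = base frame: x ahead of the robot, y to its left, z up, the work surface at z = 0. Lengths are in mm, angles in rad, forces in N, time in s.
With the tool pointing down it reaches from about 400 to 925 mm from the base axis. Payload 12.5 kg.
Tool frame: the origin (TCP) lies midway between the tips of the shut fingers; the grasp point (between the pads) lies 19 mm behind it; z points along the fingers, y is the line along which they close (so a half turn about z gives the same grasp; the last joint's range is limited). The gripper opens to 95 mm and grips with 3 to 60 N. Pads are 20 mm wide; open, the fingers measure 119 mm over their backs; the gripper's body (75 mm by 180 mm) begins 59 mm behind the grasp point.
Start: joints at [1.041, 0.491, 1.559, -0, 1.092, -0.106], TCP at [257.003, 569.733, 214.661] pointing down, gripper open.
Joint ranges: [-3.1, 3.1], [-0.84, 2.19], [0.05, 2.79], [-1.13, 4.28], [0.06, 2.93], [-2.69, 2.69]. Speed limits (rad/s): [2.22, 2.22, 2.79, 3.14, 3.14, 3.14].

### API

Orientations are given as [roll, pitch, yaw] about the fixed x, y, z axes, in that order (R = Rz(yaw) Ry(pitch) Rx(roll)).
In Python, from cell import state, read_camera, camera_info, env gives the robot as it stands.
- The arm moves only by the tool move_arm, never from a script. Its argument "commands" is a list of rows, each a list of 3 entries, a list of its own where there are three numbers: the shift along the world's x, y, z in cm, then the turn, a rotation vector about the world's x, y, z in degrees, then the opening, from 0 (shut) to 1 (fully open). A call has 1 to 10 rows; each row shifts and turns the commanded pose from where the row before left it; what a row does not reach is not made up. A row lasts 1/10 s, in which the tool goes at most 50 mm and 8.59 degrees, less where a joint would pass 70% of its speed; a pose out of reach is approached as far as the arm can. A call with a gripper value outside its range is refused whole. The fingers move at their own pace and stop on an object; the grip force is fixed at half the most. Time passes only in rows, so rows that do not move let the fingers close. It gives the time, the measured TCP pose, the force, the opening and the grip force at its end, in the units of the state.
- state(): the state, without advancing time (a new reading comes with each control period).
- read_camera(name): name is "side" or "top" or "wrist"; returns the picture (384x512x3 uint8, blue, green, red); there is no depth.
- camera_info(name): a dict with "K" (3x3 intrinsics, pixels), "k1" (the pictures are not rectified: a ray, as slopes to the right and down, at radius r is drawn at 1 + k1 r^2 times it, then the intrinsics apply), "cam_to_world" (4x4, takes a point from camera to world coordinates). Camera axes: x right, y down, z forward; pixel columns grow to the right and rows downward; lengths in mm; the calibration is good to about 2 mm. A picture is of the moment at which its call begins: read the wrist's pose just before it. camera_info takes no time and is no camera call; for the wrist camera it gives the pose at the moment of the call.
- env.job_done(): hands the job in; it is judged then, once.
The state is a dict: "t": time; "joints": joint angles; "qvel": joint speeds; "tau": joint torques, N m; "eef_pos": TCP position; "tcp_rot": TCP orientation; "ft_force": force on the tool from outside, world axes, zero at the start; "moment": the same for the moment, N m; "opening": opening from 0.0 (shut) to 1.0 (fully open); "grip_force": force on a finger pad.
Only numpy, scipy, OpenCV 4.12 (cv2) and the standard library are available. Lean on these libraries where they do the work, as an engineer would, in place of code of your own. Each camera call takes 0.05 s, during which the arm holds its last target. There are 200 camera calls.

## Working session

There is one attempt and no reset: what is moved stays moved. The work goes in short steps, Python scripts to look and compute and a tool call to move; the robot and the scene stay as the last step left them, time stands still between calls to the robot, and variables do not carry over. Pictures are saved under pics/ and viewed, at most 10 in all, crops included, and the job is handed in when it is done.

Besides the shell and the picture viewer there is one more tool, called after "Emit:" as name([rows], argument=value, ...), one row to a line, values as JSON. move_arm: Moves the arm, as the interface text tells. Its arguments: {"type":"object","properties":{"commands":{"type":"array"}},"required":["commands"]}

```bash
mkdir -p pics; cat > h.py <<'E'
import numpy as np,cv2
from cell import state,read_camera,camera_info,env
def ray(ci,u,v):
    K=np.array(ci["K"]);T=np.array(ci["cam_to_world"])
    d=np.array([(u-K[0,2])/K[0,0],(v-K[1,2])/K[1,1]]);s=d.copy()
    for _ in range(20): s=d/(1+ci["k1"]*(s@s))
    return T[:3,3],T[:3,:3]@np.array([s[0],s[1],1])
def onz(ci,u,v,z):
    o,d=ray(ci,u,v);return o+d*(z-o[2])/d[2]
def proj(ci,p):
    K=np.array(ci["K"]);T=np.array(ci["cam_to_world"])
    c=T[:3,:3].T@(np.array(p)-T[:3,3]);s=c[:2]/c[2];s=s*(1+ci["k1"]*(s@s))
    return K[0,0]*s[0]+K[0,2],K[1,1]*s[1]+K[1,2]
E
python3 - <<'E'
from h import *
for n in("top","side"):
    im=read_camera(n);cv2.imwrite(f"pics/{n}0.png",im)
    ci=camera_info(n);print(n,ci["k1"],np.round(ci["cam_to_world"],2).tolist(),np.round(ci["K"],1).tolist())
print(state())
E
```

```text
top -0.0006610194536512665 [[0.02, -0.99, 0.14, 437.3], [-1.0, -0.02, -0.02, -0.85], [0.02, -0.14, -0.99, 1146.24], [0.0, 0.0, 0.0, 1.0]] [[351.4, 0.0, 256.0], [0.0, 351.4, 188.3], [0.0, 0.0, 1.0]]
side -0.01902506313180756 [[1.0, -0.05, 0.04, 525.93], [-0.06, -0.53, 0.85, -1067.09], [-0.02, -0.85, -0.53, 730.97], [0.0, 0.0, 0.0, 1.0]] [[411.7, 0.0, 253.2], [0.0, 411.7, 183.5], [0.0, 0.0, 1.0]]
{'t': 0.1, 'joints': array([ 1.04138920e+00,  4.91492491e-01,  1.55940073e+00,  2.28869906e-05,
        1.09168428e+00, -1.05583438e-01]), 'qvel': array([-0.00098271, -0.00174572, -0.00355886,  0.00041809,  0.00116261,
        0.0001935 ]), 'tau': array([ 2.87554656e-03, -6.13623333e+01, -2.58610386e+01,  6.94167917e-02,
        4.70435678e-02, -4.66943561e-05]), 'eef_pos': array([256.88553793, 569.53022873, 214.12018964]), 'tcp_rot': array([-3.14061543e+00, -1.23976562e-04,  2.71775834e+00]), 'ft_force': array([-0.48575848, -0.05362867, -0.7395878 ]), 'moment': array([-0.01152264, -0.03872667, -0.01888741]), 'grip_force': 0.0, 'opening': 1.0027778987357727}
```

View pics/top0.png

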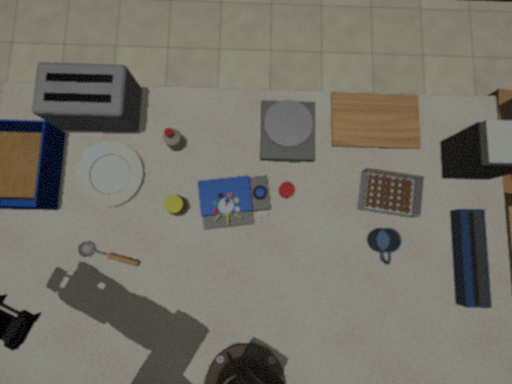

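View pics/side0.png

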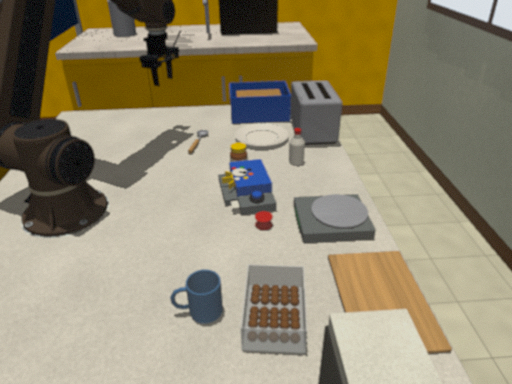

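The top view shows the printer around (228,203), with the dial near (226,206), the key at (260,192), the jar at (175,204) and the ribbon at (287,190). I'll enlarge it and fit by colour.

```bash
python3 - <<'E'
from h import *
im=cv2.imread("pics/top0.png");ci=camera_info("top")
cv2.imwrite("pics/topc.png",cv2.resize(im[165:240,190:290],None,fx=8,fy=8,interpolation=cv2.INTER_CUBIC))
hsv=cv2.cvtColor(im,cv2.COLOR_BGR2HSV)
m=cv2.inRange(hsv,(105,130,60),(130,255,255));m[:,:190]=0;m[:,290:]=0;m[:165]=0;m[240:]=0
n,l,s,c=cv2.connectedComponentsWithStats(m)
for i in range(1,n):
    if s[i,4]>15: print(s[i],c[i])
i=1+np.argmax(s[1:,4]);pts=np.argwhere(l==i)[:,::-1].astype(np.float32)
h=cv2.convexHull(pts)
w=np.array([onz(ci,*p[0],66)[:2] for p in h],np.float32)
r=cv2.minAreaRect(w);print(r,cv2.boxPoints(r))
E
```

```text
[ 199  177   53   39 1241] [224.61804996 192.66639807]
[255 187  10  10  70] [259.75714286 191.54285714]
((570.49462890625, 76.25869750976562), (106.23207092285156, 154.29037475585938), 7.698576927185059) [[507.5229    145.59303  ]
 [528.19183    -7.3066545]
 [633.4664      6.924362 ]
 [612.7974    159.82405  ]]
```

View pics/topc.png

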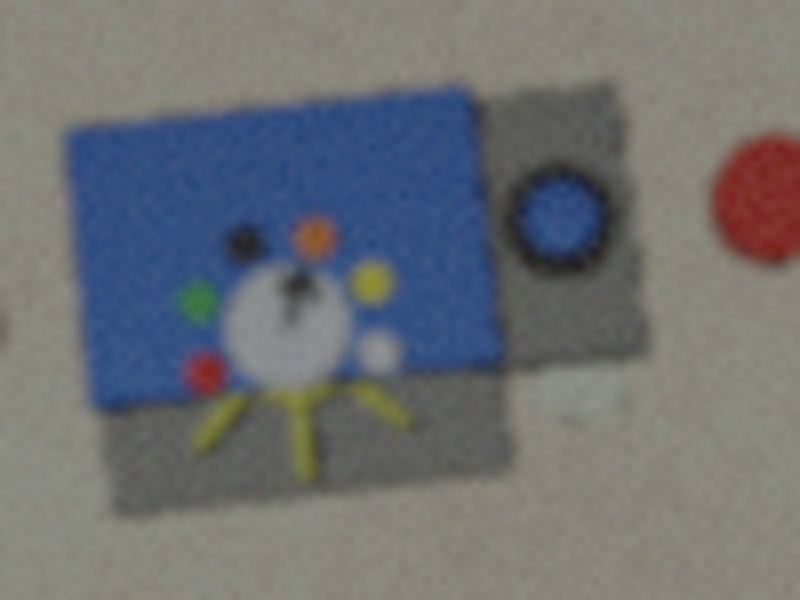

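The arrowhead at crop (298,280) points up and slightly right from the dial centre (288,325), towards orange at (315,237). That makes it two clicks before green. Next I'll fit the printer pose from the marks, and get the key.

```bash
cat > fit.py <<'E'
from h import *
from scipy.optimize import least_squares
def blob(im,lo,hi,roi,amin=6):
    h=cv2.cvtColor(im,cv2.COLOR_BGR2HSV);m=cv2.inRange(h,lo,hi)
    k=np.zeros_like(m);k[roi[1]:roi[3],roi[0]:roi[2]]=1;m*=k
    n,l,s,c=cv2.connectedComponentsWithStats(m);i=1+np.argmax(s[1:,4]);return c[i],s[i,4]
E
python3 - <<'E'
from fit import *
im=cv2.imread("pics/top0.png");ci=camera_info("top")
def cr(x0,y0,x1,y1): return [190+x0//8,165+y0//8,190+x1//8+1,165+y1//8+1]
a=lambda d:36*np.array([np.cos(np.radians(d)),np.sin(np.radians(d))])
obs=[]
for nm,lo,hi,roi,p,z in[("green",(40,80,40),(85,255,255),cr(170,270,225,330),a(67.5),67),
 ("red",(0,120,60),(8,255,255),cr(175,340,232,400),a(112.5),67),
 ("orange",(5,110,60),(20,255,255),cr(285,205,345,265),a(-22.5),67),
 ("yellow",(20,90,60),(35,255,255),cr(345,255,400,310),a(-67.5),67),
 ("dial",(0,0,100),(180,80,255),cr(210,255,355,390),np.zeros(2),70),
 ("blue",(105,130,60),(130,255,255),[190,165,254,240],None,66),
 ("key",(105,130,60),(130,255,255),[254,180,270,205],None,40)]:
    c,n=blob(im,lo,hi,roi);w=onz(ci,*c,z);print(nm,c.round(1),n,w.round(1))
    if p is not None: obs.append((p,w[:2]))
P=np.array([o[0] for o in obs]);W=np.array([o[1] for o in obs])
def f(v):
    c,s=np.cos(v[2]),np.sin(v[2]);return (P@np.array([[c,s],[-s,c]])+v[:2]-W).ravel()
r=least_squares(f,[540,70,.13]);print(r.x,np.degrees(r.x[2]),r.fun.round(1))
v=r.x;c,s=np.cos(v[2]),np.sin(v[2])
print("from blue",np.array([570.5,76.3])-33*np.array([c,s]))
for p in[(-58,0),(-90,45),(-58,-25),(33,-110)]: print(p,(np.array([[c,-s],[s,c]])@p+v[:2]).round(1))
# key side view triangulate
c0=camera_info("side");im=cv2.imread("pics/side0.png")
k,n=blob(im,(100,100,30),(130,255,255),[246,188,268,206]);print(k,n)
c2,_=blob(cv2.imread("pics/top0.png"),(105,130,60),(130,255,255),[254,180,270,205])
o1,d1=ray(ci,*c2);o2,d2=ray(c0,*k)
t=np.linalg.lstsq(np.c_[d1,-d2],o2-o1,rcond=None)[0];print(o1+d1*t[0],o2+d2*t[1])
E
```

```text
green [214.5 202.3] 14 [548.3 107.5  67. ]
red [215.8 211.8] 4 [519.2 102.6  67. ]
orange [228.9 194.1] 8 [574.7  64.2  67. ]
yellow [236. 200.] 9 [557.   41.6  67. ]
dial [225.7 205.7] 221 [538.4  72.6  70. ]
blue [224.6 192.7] 1241 [579.   77.6  66. ]
key [259.8 191.5] 70 [588.8 -31.9  40. ]
[5.38832733e+02 7.24030902e+01 1.55030674e-01] 8.882603288084022 [-1.  -0.1  0.8  0.6 -0.9 -0.3  0.6  0.   0.4 -0.2]
from blue [537.89577577  71.20445663]
(-58, 0) [481.5  63.4]
(-90, 45) [443. 103.]
(-58, -25) [485.4  38.7]
(33, -110) [588.4 -31.2]
[255.84242424 191.64242424] 165
[586.18407667 -31.35592142  59.03886184] [586.86406183 -31.33588692  59.13142162]
```

Emit:
move_arm([
  [[1.5,-4,0],[0,0,-6],0],
  [[1.5,-4,0],[0,0,-6],0],
  [[1.5,-4,0],[0,0,-6],0],
  [[1.5,-4,0],[0,0,-6],0],
  [[1.5,-4,0],[0,0,-6],0],
  [[1.5,-4,0],[0,0,-6],0],
  [[1.5,-4,0],[0,0,-6],0],
  [[1.5,-4,0],[0,0,-6],0],
  [[1.5,-4,0],[0,0,-6],0],
  [[1.5,-4,0],[0,0,-3.3],0],
])

```text
t: 1.1
eef_pos: [407.2, 168.1, 214.6]
tcp_rot: [-3.142, -0.0, 1.714]
ft_force: [0.3, 0.4, 0.1]
opening: 0.217
grip_force: 0.0
```

Emit:
move_arm([
  [[1.6,-4,0],[0,0,0],0],
  [[1.6,-3.7,0],[0,0,0],0],
  [[0,0,0],[0,0,0],0],
  [[0,0,0],[0,0,0],0],
])

```text
t: 1.5
eef_pos: [439.0, 92.2, 214.4]
tcp_rot: [-3.141, -0.0, 1.715]
ft_force: [-0.6, 0.0, -0.6]
opening: 0.007
grip_force: 0.0
```

```bash
python3 - <<'E'
from h import *
ci=camera_info("wrist");im=read_camera("wrist");cv2.imwrite("pics/w1.png",im)
np.save("ciw1.npy",ci,allow_pickle=True)
for n,p in[("axis",(538.5,72,70)),("front tab tip",(481.1,63.6,46)),("key",(588,-31.5,40))]:print(n,proj(ci,p))
E
```

```text
axis (np.float64(338.48135725987447), np.float64(210.2815792286408))
front tab tip (np.float64(286.86722944068674), np.float64(204.01205205025258))
key (np.float64(350.2667021532023), np.float64(277.6631940961857))
```

View pics/w1.png

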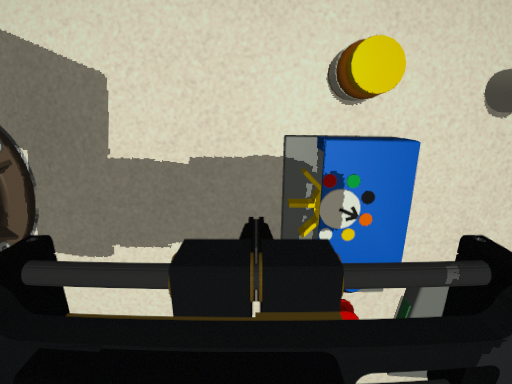

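The wrist view has the front tab tip at (288,203), against a predicted (287,204). The arrow from (341,208) points at orange (366,219), so two clicks are needed. I'll descend in front of the printer.

Emit:
move_arm([
  [[0,0,-4],[0,0,0],0],
  [[0,0,-4],[0,0,0],0],
  [[0,0,-4],[0,0,0],0],
  [[0,0,-3],[0,0,0],0],
  [[0,0,-2.4],[0,0,0],0],
  [[0,0,0],[0,0,0],0],
  [[1.3,-0.1,0],[0,0,0],0],
  [[1.3,-0.1,0],[0,0,0],0],
  [[1.0,0.1,0],[0,0,0],0],
  [[0,0,0],[0,0,0],0],
])

```text
t: 2.55
eef_pos: [477.1, 92.1, 41.9]
tcp_rot: [3.138, 0.0, 1.718]
ft_force: [0.1, 1.2, -0.1]
opening: 0.006
grip_force: 0.0
```

Emit:
move_arm([
  [[0.1,-0.6,0],[0,0,0],0],
  [[0.1,-0.6,0],[0,0,0],0],
  [[0.1,-0.6,0],[0,0,0],0],
  [[0.05,-0.5,0],[0,0,0],0],
  [[0.05,-0.5,0],[0,0,0],0],
  [[0.05,-0.5,0],[0,0,0],0],
  [[0.05,-0.5,0],[0,0,0],0],
  [[0.05,-0.5,0],[0,0,0],0],
  [[0,0,0],[0,0,0],0],
])

```text
t: 3.45
eef_pos: [480.6, 48.1, 40.6]
tcp_rot: [3.142, 0.0, 1.717]
ft_force: [0.7, 0.3, 0.7]
opening: 0.003
grip_force: 0.0
```

Emit:
move_arm([
  [[-1,-0.15,0],[0,0,0],0],
  [[-1,-0.15,0],[0,0,0],0],
  [[-1,-0.15,0],[0,0,0],0],
  [[0,0,0],[0,0,0],0],
  [[0,0,0],[0,0,0],0],
])

```text
t: 3.95
eef_pos: [450.5, 44.2, 40.8]
tcp_rot: [3.141, 0.0, 1.718]
ft_force: [-0.4, -0.2, 0.4]
opening: 0.003
grip_force: 0.0
```

```bash
python3 - <<'E'
from h import *
im=read_camera("top");cv2.imwrite("pics/top1.png",cv2.resize(im[165:240,190:290],None,fx=8,fy=8,interpolation=cv2.INTER_CUBIC))
E
```

```text
(no output)
```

View pics/top1.png

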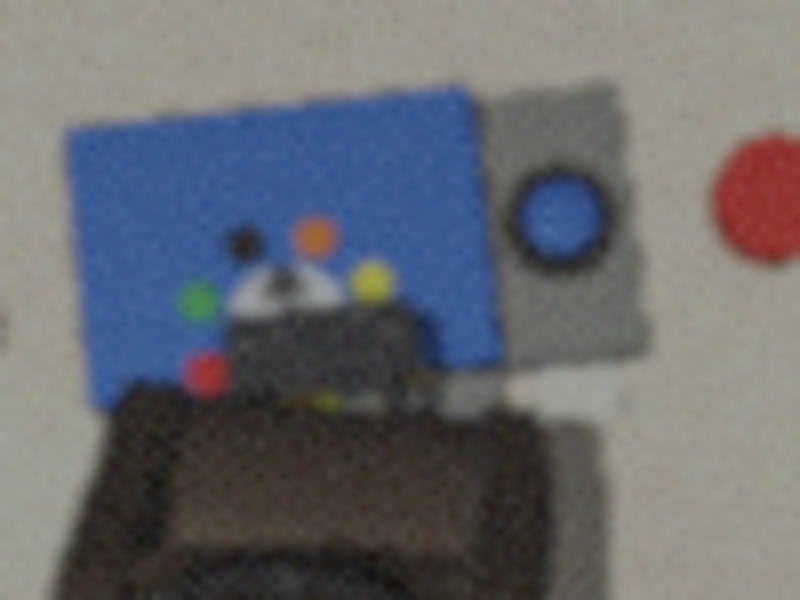

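The arrowhead at (283,280) sits between orange and black, and the gripper hides part of the dial. I'll raise the arm and look with the wrist camera.

Emit:
move_arm([
  [[-0.6,2.5,4],[0,0,0],0],
  [[-0.5,2.4,4],[0,0,0],0],
  [[0,0,4],[0,0,0],0],
  [[0,0,4],[0,0,0],0],
  [[0,0,1.3],[0,0,0],0],
  [[0,0,0],[0,0,0],0],
])

```text
t: 4.6
eef_pos: [440.5, 93.5, 215.6]
tcp_rot: [3.137, 0.0, 1.718]
ft_force: [0.0, 0.5, -0.6]
opening: 0.005
grip_force: 0.0
```

```bash
python3 - <<'E'
from h import *
im=read_camera("wrist");cv2.imwrite("pics/w2.png",cv2.resize(im[130:250,270:430],None,fx=5,fy=5,interpolation=cv2.INTER_CUBIC))
E
```

```text
(no output)
```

View pics/w2.png

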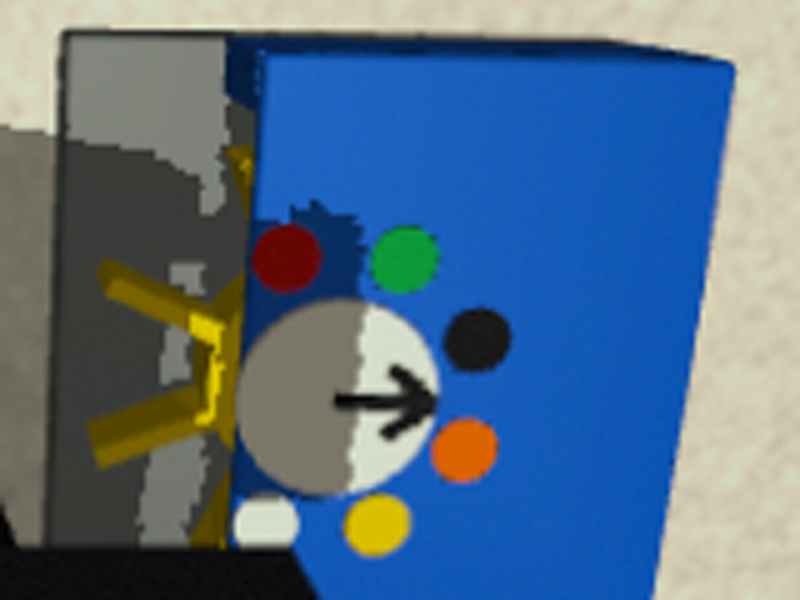

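The arrow points between orange (465,450) and black (478,340), so the wheel is about half way. I'll wait and measure its angle numerically.

```bash
cat > arrow.py <<'E'
from h import *
def arrow(save=None):
    """arrow angle (printer frame, deg) relative to green, 0 = on green"""
    ci=camera_info("wrist");im=read_camera("wrist")
    if save: cv2.imwrite(save,im)
    # rectify a patch at z=70 about the axis: 4 px/mm, printer x up, y left
    c,s=np.cos(.146),np.sin(.146);L=30
    q=[(-L,-L),(L,-L),(L,L),(-L,L)]
    src=np.float32([proj(ci,(538.5+c*a-s*b,72+s*a+c*b,70)) for a,b in q])
    dst=np.float32([(4*(L-b),4*(L-a)) for a,b in q])
    w=cv2.warpPerspective(im,cv2.getPerspectiveTransform(src,dst),(240,240),flags=cv2.INTER_CUBIC)
    m=cv2.inRange(w,(0,0,0),(70,70,70))
    yy,xx=np.mgrid[:240,:240];m[(xx-120)**2+(yy-120)**2>88**2]=0
    n,l,st,_=cv2.connectedComponentsWithStats(m);i=1+np.argmax(st[1:,4])
    p=np.argwhere(l==i)[:,::-1]-120.;ce=p.mean(0)
    ang=np.degrees(np.arctan2(-ce[0],-ce[1]))
    return ang-67.5,st[i,4],ce
if __name__=="__main__":
    print(state()["t"],arrow())
E
python3 arrow.py; python3 arrow.py
```

```text
4.65 (np.float64(-63.808801796939036), np.int32(2084), array([ -3.64107486, -56.43953935]))
4.7 (np.float64(-64.30416643077473), np.int32(2097), array([ -3.17835002, -56.92322365]))
```

Emit:
move_arm([
  [[0,0,0],[0,0,0],0],
  [[0,0,0],[0,0,0],0],
  [[0,0,0],[0,0,0],0],
  [[0,0,0],[0,0,0],0],
  [[0,0,0],[0,0,0],0],
  [[0,0,0],[0,0,0],0],
  [[0,0,0],[0,0,0],0],
  [[0,0,0],[0,0,0],0],
])

```text
t: 5.55
eef_pos: [439.5, 93.2, 213.7]
tcp_rot: [3.141, 0.0, 1.718]
ft_force: [0.9, -0.2, 0.9]
opening: -0.002
grip_force: 0.0
```

```bash
python3 arrow.py
```

```text
5.55 (np.float64(-64.24650662870202), np.int32(2110), array([ -3.23080569, -56.83507109]))
```

The wheel is resting near the half-way point: the finger was too far out and slid off the tab. I'll go in deeper, and first finish click one by gently pushing the tab that's now about 20° left of front.

Emit:
move_arm([
  [[0,0.3,-4],[0,0,0],0],
  [[0,0,-4],[0,0,0],0],
  [[0,0,-4],[0,0,0],0],
  [[0,0,-3],[0,0,0],0],
  [[0,0,-2.3],[0,0,0],0],
  [[0,0,0],[0,0,0],0],
  [[1.5,0.2,0],[0,0,0],0],
  [[1.5,0.2,0],[0,0,0],0],
  [[1.4,0.3,0],[0,0,0],0],
  [[0,0,0],[0,0,0],0],
])

```text
t: 6.6
eef_pos: [485.4, 103.5, 41.9]
tcp_rot: [3.139, 0.0, 1.718]
ft_force: [0.3, 0.8, 0.2]
opening: 0.004
grip_force: 0.0
```

Emit:
move_arm([
  [[0.1,-0.6,0],[0,0,0],0],
  [[0.1,-0.6,0],[0,0,0],0],
  [[0.1,-0.6,0],[0,0,0],0],
  [[0.1,-0.6,0],[0,0,0],0],
  [[0,-0.2,0],[0,0,0],0],
  [[0,0,0],[0,0,0],0],
  [[0,0,0],[0,0,0],0],
])

```text
t: 7.3
eef_pos: [487.5, 77.2, 40.8]
tcp_rot: [3.141, 0.0, 1.718]
ft_force: [-1.1, 0.8, 0.5]
opening: 0.003
grip_force: 0.6
```

Emit:
move_arm([
  [[-1,-0.1,0],[0,0,0],0],
  [[-1.5,-0.1,0],[0,0,0],0],
  [[-1.5,-0.1,0],[0,0,0],0],
  [[-0.6,2.2,4],[0,0,0],0],
  [[0,0,4],[0,0,0],0],
  [[0,0,4],[0,0,0],0],
  [[0,0,4],[0,0,0],0],
  [[0,0,1.3],[0,0,0],0],
  [[0,0,0],[0,0,0],0],
  [[0,0,0],[0,0,0],0],
])

```text
t: 8.3
eef_pos: [440.8, 96.2, 213.0]
tcp_rot: [-3.141, 0.0, 1.718]
ft_force: [0.2, 0.3, -0.6]
opening: 0.006
grip_force: 0.0
```

```bash
python3 arrow.py
```

```text
8.3 (np.float64(-42.371663044467), np.int32(2164), array([-23.89186691, -50.93807763]))
```

The arrow reads −42°, which is on black (−45° with about +2.6° bias). One more click is left, and I'll go in deeper this time.

Emit:
move_arm([
  [[0.1,-0.9,-4],[0,0,0],0],
  [[0.1,-0.9,-4],[0,0,0],0],
  [[0,0,-4],[0,0,0],0],
  [[0,0,-3],[0,0,0],0],
  [[0,0,-2.2],[0,0,0],0],
  [[0,0,0],[0,0,0],0],
  [[1.4,0.2,0],[0,0,0],0],
  [[1.4,0.2,0],[0,0,0],0],
  [[1.2,0.2,0],[0,0,0],0],
  [[0,0,0],[0,0,0],0],
])

```text
t: 9.35
eef_pos: [484.8, 84.4, 42.0]
tcp_rot: [3.14, 0.0, 1.718]
ft_force: [-0.6, -0.3, -1.2]
opening: 0.004
grip_force: 0.0
```

Emit:
move_arm([
  [[0.1,-0.5,0],[0,0,0],0],
  [[0.1,-0.5,0],[0,0,0],0],
  [[0.1,-0.5,0],[0,0,0],0],
  [[0.1,-0.5,0],[0,0,0],0],
  [[0.1,-0.5,0],[0,0,0],0],
  [[0.1,-0.5,0],[0,0,0],0],
  [[0.1,-0.5,0],[0,0,0],0],
  [[0.1,-0.4,0],[0,0,0],0],
  [[0,0,0],[0,0,0],0],
  [[0,0,0],[0,0,0],0],
])

```text
t: 10.35
eef_pos: [491.5, 45.2, 41.6]
tcp_rot: [-3.142, -0.0, 1.718]
ft_force: [0.5, 0.6, -0.5]
opening: 0.003
grip_force: 0.0
```

Emit:
move_arm([
  [[-1,-0.1,0],[0,0,0],0],
  [[-1.5,-0.2,0],[0,0,0],0],
  [[-1.8,-0.2,0],[0,0,0],0],
  [[0,2.5,4],[0,0,0],0],
  [[-0.3,2.5,4],[0,0,0],0],
  [[0,0,4],[0,0,0],0],
  [[0,0,4],[0,0,0],0],
  [[0,0,1.2],[0,0,0],0],
  [[0,0,0],[0,0,0],0],
  [[0,0,0],[0,0,0],0],
])

```text
t: 11.35
eef_pos: [444.7, 90.3, 213.0]
tcp_rot: [-3.141, -0.0, 1.718]
ft_force: [-1.0, -0.2, 0.3]
opening: 0.006
grip_force: 0.0
```

```bash
python3 arrow.py; python3 - <<'E'
from h import *
im=read_camera("wrist");cv2.imwrite("pics/w3.png",cv2.resize(im[130:250,270:430],None,fx=5,fy=5,interpolation=cv2.INTER_CUBIC))
E
```

```text
11.35 (np.float64(-2.2650443812581784), np.int32(2491), array([-51.14692894, -23.59534324]))
```

View pics/w3.png

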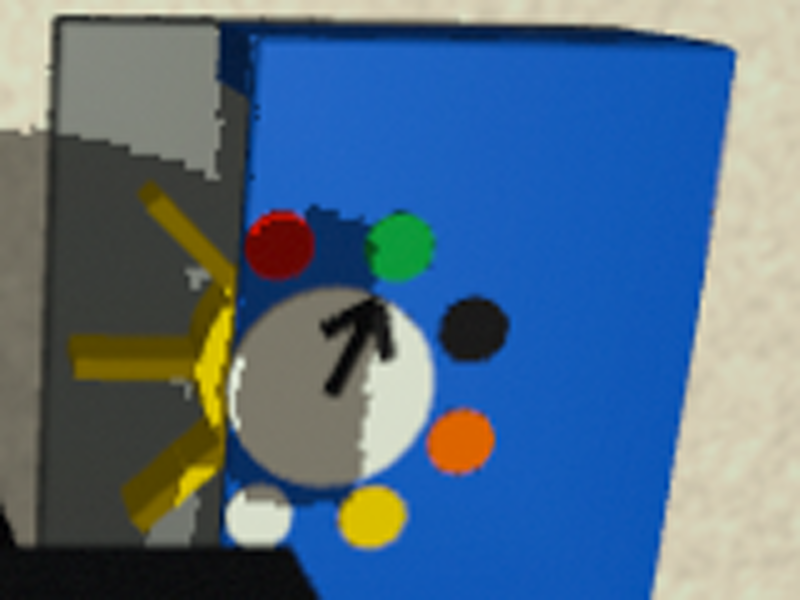

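The arrow (378,300) points at green (400,247) and a tab points straight out of the front, so the wheel is on green. Now the key.

Emit:
move_arm([
  [[3.6,-3,0],[0,0,0],0],
  [[3.6,-3,0],[0,0,0],0],
  [[3.6,-3,0],[0,0,0],0],
  [[3.5,-3.2,0],[0,0,0],0],
  [[0,0,-4],[0,0,0],0],
  [[0,0,-4],[0,0,0],0],
  [[0,0,-4],[0,0,0],0],
  [[0,0,-3],[0,0,0],0],
  [[0,0,0],[0,0,0],0],
  [[0,0,0],[0,0,0],0],
])

```text
t: 12.45
eef_pos: [588.2, -31.8, 63.2]
tcp_rot: [-3.14, -0.001, 1.718]
ft_force: [0.4, -0.5, 0.4]
opening: 0.006
grip_force: 0.0
```

Emit:
move_arm([
  [[0,0,-0.4],[0,0,0],0],
  [[0,0,-0.4],[0,0,0],0],
  [[0,0,0],[0,0,0],0],
  [[0,0,0],[0,0,0],0],
])

```text
t: 12.85
eef_pos: [588.7, -31.8, 56.2]
tcp_rot: [3.141, 0.0, 1.718]
ft_force: [-0.1, -0.2, 0.1]
opening: 0.008
grip_force: 0.0
```

Emit:
move_arm([
  [[0,0,-0.4],[0,0,0],0],
  [[0,0,-0.3],[0,0,0],0],
  [[0,0,0],[0,0,0],0],
  [[0,0,0],[0,0,0],0],
])

```text
t: 13.25
eef_pos: [588.9, -31.8, 48.9]
tcp_rot: [3.141, 0.0, 1.718]
ft_force: [2.1, -0.4, 3.5]
opening: 0.005
grip_force: 1.8
```

Emit:
move_arm([
  [[0,0,-0.3],[0,0,0],0],
  [[0,0,0],[0,0,0],0],
  [[0,0,0],[0,0,0],0],
])

```text
t: 13.55
eef_pos: [589.1, -31.8, 47.8]
tcp_rot: [3.139, 0.001, 1.718]
ft_force: [-4.7, 0.4, 26.2]
opening: 0.005
grip_force: 13.0
```

Emit:
move_arm([
  [[0,0,-0.2],[0,0,0],0],
  [[0,0,0],[0,0,0],0],
  [[0,0,0],[0,0,0],0],
])

```text
t: 13.85
eef_pos: [589.1, -31.8, 47.4]
tcp_rot: [3.138, 0.001, 1.718]
ft_force: [-9.8, 1.8, 42.8]
opening: 0.005
grip_force: 22.1
```

The key is bottomed: 3.5 N at 48.9 mm, then a hard stop. Releasing now.

Emit:
move_arm([
  [[0,0,-0.0],[0,0,0],0],
  [[0,0,0.3],[0,0,0],0],
  [[0,0,0.4],[0,0,0],0],
  [[0,0,0.6],[0,0,0],0],
  [[0,0,4],[0,0,0],0],
  [[0,0,4],[0,0,0],0],
  [[0,0,4],[0,0,0],0],
  [[0,0,3],[0,0,0],0],
  [[-3.5,3,0],[0,0,0],0],
  [[-3.5,3,0],[0,0,0],0],
])

```text
t: 14.85
eef_pos: [517.4, 28.4, 206.8]
tcp_rot: [-3.141, -0.0, 1.716]
ft_force: [0.4, 1.5, -0.7]
opening: 0.004
grip_force: 0.0
```

Emit:
move_arm([
  [[-3.5,3,0],[0,0,0],0],
  [[-3.5,3,0],[0,0,0],0],
  [[-3,1,3],[0,0,0],0],
  [[-3,1,3],[0,0,0],0],
  [[0,0,0],[0,0,0],0],
  [[0,0,0],[0,0,0],0],
])

```text
t: 15.45
eef_pos: [388.3, 108.4, 266.9]
tcp_rot: [3.141, 0.0, 1.719]
ft_force: [-0.2, -0.1, -0.4]
opening: 0.007
grip_force: 0.0
```

```bash
python3 - <<'E'
from h import *
a=read_camera("wrist");b=read_camera("top")
x=cv2.resize(a[60:330,230:512],(400,383));y=cv2.resize(b[165:240,190:290],(400,300))
o=np.zeros((383,800,3),np.uint8);o[:,:400]=x;o[:300,400:]=y;cv2.imwrite("pics/end.png",o)
from fit import blob
print(blob(b,(105,130,60),(130,255,255),[190,165,254,240]),blob(b,(105,130,60),(130,255,255),[254,180,270,205]))
E
python3 arrow.py
```

```text
(array([224.52388664, 192.65587045]), np.int32(1235)) (array([259.81428571, 191.74285714]), np.int32(70))
15.55 (np.float64(-4.238302611532696), np.int32(2074), array([-52.09450338, -26.24445516]))
```

View pics/end.png

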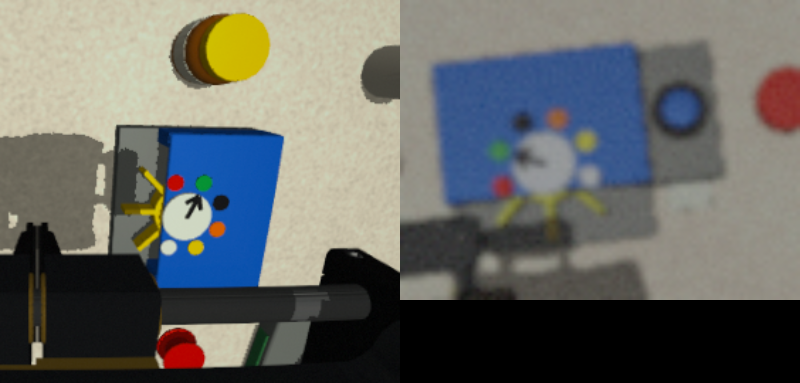

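The arrow is on green in both views, the printer and key centroids have moved by no more than 0.2 px, and the arm is clear. Handing in.

```bash
python3 -c "
from cell import env
print(env.job_done())"
```

```text
the job is handed in; nothing more can be done
None
```

I flicked the wheel two clicks anticlockwise so the arrow sits on green, pressed the print key right down and let it up, and handed the job in at about 15.6 s; my first flick stalled half way and took a second push.

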